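# Nest the upturned bowl lids after baking

## Robot

A 7-joint arm with a two-finger parallel gripper is mounted at the origin on the work surface. World frame = base frame: x ahead of the robot, y to its left, z up, the work surface at z = 0. Lengths are in m, angles in rad, forces in N, time in s.
With the tool pointing down it reaches from about 0.425 to 1.025 m from the base axis. Payload 3.6 kg.
Tool frame: the origin (TCP) lies between the finger pads; the fingertips stand 17 mm ahead of it and the grasp point (between the pads) lies 2 mm behind it; z points along the fingers, y is the line along which they close (so a half turn about z gives the same grasp; the last joint's range is limited). The gripper opens to 85 mm and grips with 20 to 120 N. Pads are 22 mm wide; open, the fingers measure 114 mm over their backs; the gripper's body (76 mm by 85 mm) begins 54 mm behind the grasp point. The pads swing forward as they close: fully open they stand 13 mm farther back than shut.
Start: joints at [-1.367, 0.591, 0.048, 1.609, -0.033, 0.943, -0.034], TCP at [0.212, 0.693, 0.248] pointing down, gripper open.
Joint ranges: [-2.69, 2.69], [-0.47, 2.24], [-1.27, 1.36], [0.19, 2.51], [-1.53, 4.68], [0.08, 2.07], [-3.09, 3.09]. Speed limits (rad/s): [2.57, 2.57, 3.14, 3.14, 3.14, 3.14, 3.14].

## Interface

Orientations are given as a rotation vector (axis times angle).
In Python, from cell import ctrl, viewer, spotter gives the robot as it stands.
- The arm moves only by the tool send_rows, never from a script. Its arguments are lists of equal length, an entry for each row: "fingers": the opening, from -1 (shut) to 1 (fully open); "travel": the shift along the tool's x, y, z each as a share of 0.05 m, from -1 to 1, a list of three; "twist": the turn about the tool's z as a share of 90 degrees, from -1 to 1. A call has 1 to 20 rows; each row shifts and turns the commanded pose from where the row before left it, along the tool's axes as they then stand; what a row does not reach is not made up. A row lasts 1/8 s, in which the tool goes at most 62.5 mm and 10.7 degrees, less where a joint would pass 70% of its speed; a pose out of reach is approached as far as the arm can. A call with a number of a shift or a turn outside -1 to 1 is refused whole. A call with a gripper value outside its range is refused whole. The fingers move at their own pace and stop on an object; "newtons" is the grip in N (left out, the last holds). Time passes only in rows, so rows that do not move let the fingers close. It gives the time, the measured TCP pose, the force, the opening and the grip force at its end, in the units of the state.
- ctrl.observe(): the state, without advancing time (a new reading comes with each control period).
- viewer.camera(name): name is "scene" or "top" or "wrist"; returns the picture (480x640x3 uint8, red, green, blue); there is no depth.
- viewer.get_calibration(name): a dict with "fx", "fy", "cx", "cy" (pixels), "world_from_camera" (4x4, takes a point from camera to world coordinates). Camera axes: x right, y down, z forward; pixel columns grow to the right and rows downward; lengths in m; the calibration is good to about 2 mm. A picture is of the moment at which its call begins: read the wrist's pose just before it. get_calibration takes no time and is no camera call; for the wrist camera it gives the pose at the moment of the call.
- ctrl.job_done(): hands the job in; it is judged then, once.
Trained networks look in the newest picture that a camera, given by its name, has taken for a name from the list of things; names that differ only in an ending like _2 or _b are one class to them, and where a whole thing is asked for, a point or a joint stands for the part that bears it (a point fixed in the world has none). Each returns a list of dicts, best first, with "p" (0 to 1); they miss things now and then, are a little off and sometimes report something else, mostly with a low value. They report only what shows in the picture. A call takes as long as a camera call. They do not tell look-alikes from the thing itself.
- spotter.spot_in(camera, target): "centre" ([x, y, z] in m, in world coordinates, good to about 4 mm: the middle of the surface that is visible of it).
The state is a dict: "time_s": time; "joints": joint angles; "qd": joint speeds; "joint_torque": joint torques, N m; "ee_pos": TCP position; "ee_rot": TCP orientation; "force": force on the tool from outside, world axes, zero at the start; "torque": the same for the moment, N m; "grip_width": opening from 0.0 (shut) to 1.0 (fully open); "finger_force": force on a finger pad.
Only numpy, scipy, OpenCV 4.12 (cv2) and the standard library are available. Lean on these libraries where they do the work, as an engineer would, in place of code of your own. Each camera call takes 0.05 s, during which the arm holds its last target. There are 200 camera calls.

## Task

Three domed steel bowl lids lie upside down on their knobs on the baking table. Leave the largest where it stands and set the middle-sized lid, still upside down, inside it, its knob on the floor of the hollow; then set the smallest likewise inside the middle one, so that they end as one upright, centred nest. Lower the lids into place instead of dropping them, and leave the bowl that is covered with its own lid where it is.

Things in the scene. Friction and masses are not known exactly. Their poses are not given: they have to be found in the camera images.
- lid_large_mid (a point): The largest bowl lid, steel, UPSIDE DOWN on its black knob (disc 52 mm wide, 24 mm high), hollow side up. Rim: upright collar, outside diameter 184 mm, 8 mm thick, 14 mm high, top 66 mm above the knob's underside; pinch it anywhere from above. Flat floor inside (90 mm across), 28 mm above the knob's underside. Point: on the axis, 33 mm above the knob's underside; z up. 160 g. It stays where it is.
- lid_medium_mid (a point): The middle-sized bowl lid, steel, UPSIDE DOWN on its black knob (disc 52 mm wide, 24 mm high), hollow side up. Rim: upright collar, outside diameter 150 mm, 8 mm thick, 14 mm high, top 66 mm above the knob's underside; pinch it anywhere from above. Flat floor inside (82 mm across), 28 mm above the knob's underside. Point: on the axis, 33 mm above the knob's underside; z up. 120 g. Once home, its rim is 28 mm above the largest lid's rim.
- lid_small_mid (a point): The smallest bowl lid, steel, UPSIDE DOWN on its black knob (disc 52 mm wide, 24 mm high), hollow side up. Rim: upright collar, outside diameter 116 mm, 8 mm thick, 14 mm high, top 64 mm above the knob's underside; pinch it anywhere from above. Flat floor inside (66 mm across), 28 mm above the knob's underside. Point: on the axis, 32 mm above the knob's underside; z up. 80 g. Once home, its rim is 26 mm above the middle lid's rim.
- dough_bowl_mid (a point): A white mixing bowl covered with its own steel lid, dome up and knob on top: 170 mm in diameter, 140 mm high in all, 1.4 kg. Not part of the job: leave it alone. This point lies on its axis 70 mm above the table; z points up.
Mind the look-alikes: they are no part of the job. What is shaped like the part that bears lid_small_mid but green is not meant.

How it is judged:
By the outcome, as a careful person would: the job done as asked, in the order asked, and still so for the second after the job is handed in, with the robot touching nothing.
It also fails if it takes over 64 s, if anything falls off the work surface, if the arm or the gripper's body presses on something with over 40 N, if the wrist force passes 120 N, or if a joint passes its speed limit or range.

## Working session

There is one attempt and no reset: what is moved stays moved. The work goes in short steps, Python scripts to look and compute and a tool call to move; the robot and the scene stay as the last step left them, time stands still between calls to the robot, and variables do not carry over. Pictures are saved under pics/ and viewed, at most 11 in all, crops included, and the job is handed in when it is done.

Besides the shell and the picture viewer there is one more tool, called after ">>>" as name(argument=value, ...), one argument or row to a line, values as JSON. send_rows: Moves the arm, as the interface text tells. Its arguments: {"type":"object","properties":{"fingers":{"type":"array","items":{"type":"number"}},"travel":{"type":"array","items":{"type":"array","items":{"type":"number"}}},"twist":{"type":"array","items":{"type":"number"}},"newtons":{"type":"number"}},"required":["fingers","travel","twist"]}

```bash
mkdir -p pics
cat > h.py <<'E'
import numpy as np, cv2
from cell import ctrl, viewer, spotter
def proj(n,P):
    c=viewer.get_calibration(n);T=np.linalg.inv(np.array(c["world_from_camera"]))
    q=T[:3,:3]@np.array(P)+T[:3,3];return [round(c["fx"]*q[0]/q[2]+c["cx"],1),round(c["fy"]*q[1]/q[2]+c["cy"],1)]
def ray(n,uv,z):
    c=viewer.get_calibration(n);T=np.array(c["world_from_camera"])
    d=T[:3,:3]@np.array([(uv[0]-c["cx"])/c["fx"],(uv[1]-c["cy"])/c["fy"],1]);o=T[:3,3]
    return o+d*(z-o[2])/d[2]
E
python3 - <<'E'
from h import *
s=ctrl.observe();print(s["time_s"],s["ee_pos"],s["ee_rot"],s["grip_width"])
ims=[]
for n in ["scene","top"]:
    im=viewer.camera(n);cv2.imwrite(f"pics/{n}0.png",im[:,:,::-1])
    print(n,np.round(viewer.get_calibration(n)["world_from_camera"],3).tolist())
    for t in ["lid_large_mid","lid_medium_mid","lid_small_mid","dough_bowl_mid"]:
        for r in spotter.spot_in(n,t): print(n,t,round(r["p"],2),np.round(r["centre"],3),proj(n,r["centre"]))
E
```

```text
0.0 [0.21178905 0.69257198 0.24716253] [-0.46438407 -3.10686056  0.00343124] 0.9977149137878848
scene [[0.626, 0.516, -0.585, 1.247], [0.78, -0.426, 0.458, -0.434], [-0.012, -0.743, -0.669, 0.773], [0.0, 0.0, 0.0, 1.0]]
scene lid_large_mid 0.71 [ 0.45  -0.275  0.039] [np.float64(133.3), np.float64(272.4)]
scene lid_medium_mid 0.85 [0.51  0.272 0.048] [np.float64(368.9), np.float64(175.2)]
scene lid_small_mid 0.92 [0.576 0.008 0.044] [np.float64(293.1), np.float64(241.1)]
scene lid_small_mid 0.56 [0.726 0.403 0.043] [np.float64(480.8), np.float64(199.0)]
scene dough_bowl_mid 0.72 [ 0.78  -0.281  0.111] [np.float64(212.4), np.float64(365.2)]
top [[-0.024, -0.992, 0.125, 0.504], [-1.0, 0.025, 0.011, 0.042], [-0.014, -0.124, -0.992, 1.098], [0.0, 0.0, 0.0, 1.0]]
top lid_large_mid 0.69 [ 0.47  -0.285  0.029] [np.float64(500.7), np.float64(319.6)]
top lid_medium_mid 0.61 [0.525 0.268 0.031] [np.float64(232.3), np.float64(299.5)]
top lid_small_mid 0.97 [0.733 0.398 0.033] [np.float64(171.5), np.float64(202.5)]
top lid_small_mid 0.56 [0.588 0.005 0.035] [np.float64(358.2), np.float64(265.7)]
top dough_bowl_mid 0.66 [ 0.746 -0.261  0.11 ] [np.float64(492.4), np.float64(179.6)]
```

View pics/scene0.png

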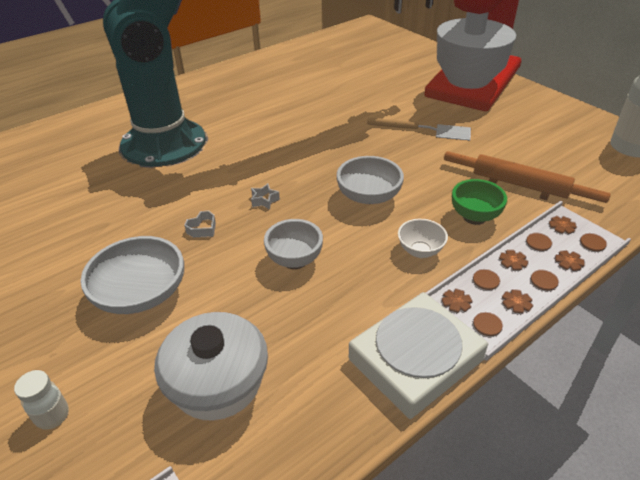

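View pics/top0.png

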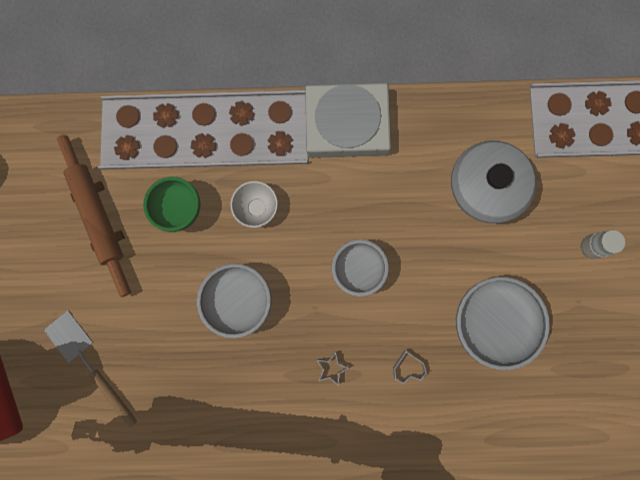

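The scene view shows the large lid at (133,273), the medium at (369,178), and the covered bowl at (212,360). Two things could be the small lid: steel at scene (293,243) / top (360,267), and green at scene (479,199) / top (172,204). The steel one fits, because green is excluded. The white cup at (422,240) is something else. Next I'll fit the rims in both views and check a crop.

```bash
cat > fit.py <<'E'
from h import *
from scipy.optimize import minimize
def cal(n):
    c=viewer.get_calibration(n);return c,np.linalg.inv(np.array(c["world_from_camera"]))
def pj(ct,P):
    c,T=ct;q=P@T[:3,:3].T+T[:3,3];return np.stack([c["fx"]*q[:,0]/q[:,2]+c["cx"],c["fy"]*q[:,1]/q[:,2]+c["cy"]],1)
a=np.linspace(0,2*np.pi,240,endpoint=False)
def samp(im,uv): return cv2.remap(im,uv[:,0:1].astype(np.float32),uv[:,1:2].astype(np.float32),cv2.INTER_LINEAR)[:,0]
def prep(rgb):
    s=cv2.GaussianBlur(rgb.astype(np.float32),(0,0),1.0); return s[:,:,0]-s[:,:,2]   # wood: red>>blue, steel ~0
def score(p,R,views):
    # rim outer edge: wood-ness just outside minus just inside
    t=0
    for ct,im in views:
        circ=lambda r:np.stack([p[0]+r*np.cos(a),p[1]+r*np.sin(a),np.full(a.shape,p[2])],1)
        t+=np.clip(samp(im,pj(ct,circ(R+.003)))-samp(im,pj(ct,circ(R-.003))),0,40).mean()
    return -t
def fit(p0,R,views,fixz=None):
    best=None
    for dz in ([0] if fixz else [-.01,0,.01]):
      for dx in (-.006,.006):
        for dy in (-.006,.006):
          if fixz: f=lambda q:score([q[0],q[1],fixz],R,views);x0=[p0[0]+dx,p0[1]+dy]
          else: f=lambda q:score(q,R,views);x0=[p0[0]+dx,p0[1]+dy,p0[2]+dz]
          S=np.vstack([x0]+[np.array(x0)+.006*np.eye(len(x0))[i] for i in range(len(x0))])
          r=minimize(f,x0,method="Nelder-Mead",options=dict(initial_simplex=S,xatol=1e-4,fatol=1e-3))
          if best is None or r.fun<best.fun: best=r
    return np.round(best.x,4),round(best.fun,1)
E
python3 - <<'E'
from fit import *
V={n:(cal(n),prep(cv2.imread(f"pics/{n}0.png")[:,:,::-1])) for n in ["scene","top"]}
for nm,uv,R,z in [("L",(503,322),.092,.066),("M",(234,300),.075,.066),("S",(360,267),.058,.064)]:
    p0=ray("top",uv,z)
    print(nm,p0.round(3),"both",fit(p0,R,V.values()),"top",fit(p0,R,[V["top"]],z),"scene",fit(p0,R,[V["scene"]],z))
im=cv2.imread("pics/scene0.png")[130:290,230:520]
cv2.imwrite("pics/crop.png",cv2.resize(im,None,fx=2.7,fy=2.7,interpolation=cv2.INTER_CUBIC))
E
```

```text
L [ 0.467 -0.278  0.066] both (array([ 0.4665, -0.2781,  0.0613]), np.float64(-64.6)) top (array([ 0.4656, -0.2769]), np.float64(-37.1)) scene (array([ 0.4729, -0.2786]), np.float64(-28.7))
M [0.523 0.258 0.066] both (array([0.5231, 0.2589, 0.0638]), np.float64(-62.8)) top (array([0.5225, 0.2585]), np.float64(-35.9)) scene (array([0.5265, 0.2574]), np.float64(-27.4))
S [0.583 0.002 0.064] both (array([0.5835, 0.0029, 0.0598]), np.float64(-64.9)) top (array([0.583 , 0.0033]), np.float64(-36.3)) scene (array([0.5883, 0.0008]), np.float64(-28.9))
```

View pics/crop.png

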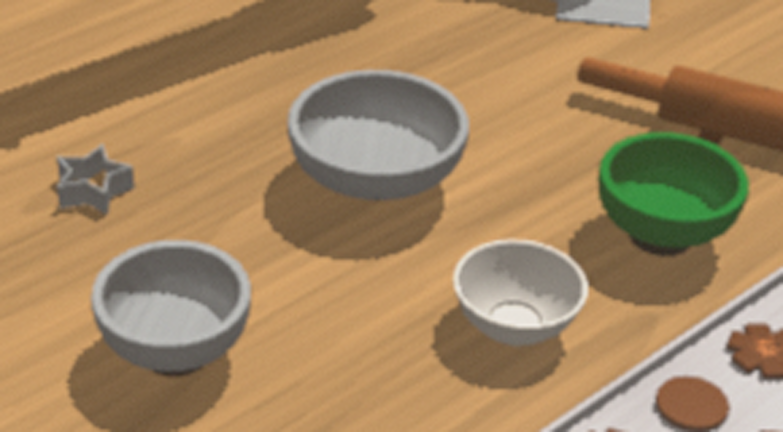

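The crop shows two grey steel lids on black knobs: medium upper centre and small lower left. The green look-alike is on the right and the white cup is separate, so the steel lid at scene (293,243) is confirmed as the small one. Fitted rim heights of 60–64 mm agree with the text, since the collar edge biases them slightly low. Now I'll move over the +y side of the medium lid's rim.

>>> send_rows(
  fingers=[0.2,0.2,0.2,0.2,0.2,0.2,0.2,0.2,0.2,0.2,0.2,0.2,0.2,0.2,0.2,0.2],
  travel=[
    [0,0,0],
    [0,0,0],
    [-0.52,-0.605,0],
    [-0.52,-0.605,0],
    [-0.52,-0.605,0],
    [-0.52,-0.605,0],
    [-0.52,-0.605,0],
    [-0.52,-0.605,0],
    [-0.52,-0.605,0],
    [-0.52,-0.605,0],
    [-0.52,-0.605,0],
    [-0.52,-0.605,0],
    [-0.52,-0.605,0],
    [-0.52,-0.605,0],
    [0,0,0],
    [0,0,0],
  ],
  twist=[-0.0945,-0.0945,0,0,0,0,0,0,0,0,0,0,0,0,0,0],
  newtons=60,
)

```text
time_s: 2.5
ee_pos: [0.5236, 0.331, 0.2484]
ee_rot: [0.001, -3.141, -0.001]
force: [-0.2, 0.8, 0.5]
grip_width: 0.602
finger_force: 0.0
```

Run:
```python
from fit import *
from scipy.spatial.transform import Rotation as Ro
s=ctrl.observe();print(s["time_s"],s["ee_pos"],np.round(Ro.from_rotvec(s["ee_rot"]).as_matrix(),3).tolist(),s["grip_width"],np.round(s["joints"],2))
ct=cal("wrist");im=viewer.camera("wrist");cv2.imwrite("pics/w1.png",im[:,:,::-1])
print(fit([.5225,.2585,.066],.075,[(ct,prep(im))],.066), proj("wrist",[.5225,.2585,.066]))
```

```text
2.5 [0.52358469 0.33103582 0.24837472] [[-1.0, -0.0, -0.0], [-0.0, 1.0, 0.001], [0.0, 0.001, -1.0]] 0.601510430997591 [-0.64  0.46 -0.    1.86 -0.    0.83  0.94]
(array([0.5224, 0.2599]), np.float64(-40.0)) [np.float64(242.2), np.float64(216.9)]
```

View pics/w1.png

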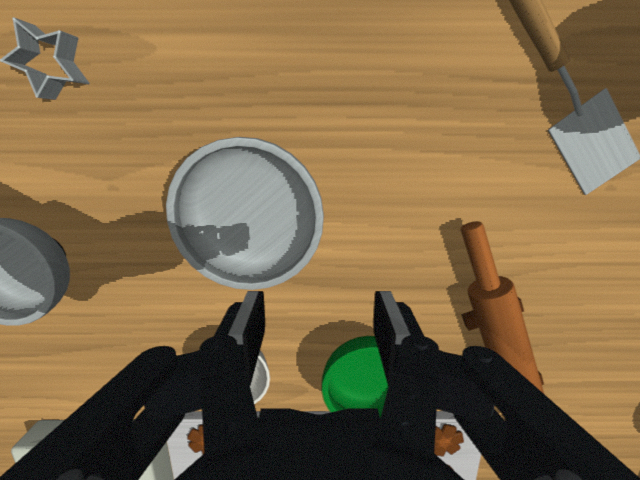

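The wrist view shows the medium lid centred at about (244,212) px with the fingers clear of everything. Its centre comes out at (0.522,0.260), which agrees with the top view. Now I'll descend and pinch the rim.

>>> send_rows(
  fingers=[0.2,0.2,0.2,0.2,0.2,0.2,0.2,-1,-1,-1,-1,-1],
  travel=[
    [0.02,-0.01,0.8],
    [0,0,0.8],
    [0,0,0.8],
    [0,0,0.7],
    [0,0,0.4],
    [0,0,0.12],
    [0,0,0],
    [0,0,0],
    [0,0,0],
    [0,0,0],
    [0,0,0],
    [0,0,0],
  ],
  twist=[0,0,0,0,0,0,0,0,0,0,0,0],
  newtons=60,
)

```text
time_s: 4.05
ee_pos: [0.5236, 0.3306, 0.0678]
ee_rot: [-0.0, 3.14, 0.002]
force: [-0.1, 1.9, 2.7]
grip_width: 0.064
finger_force: 61.4
```

>>> send_rows(
  fingers=[-1,-1,-1,-1,-1],
  travel=[
    [0,0,-0.3],
    [0,0,-0.5],
    [0,0,-0.7],
    [0,0,-0.5],
    [0,0,0],
  ],
  twist=[0,0,0,0,0],
)

```text
time_s: 4.68
ee_pos: [0.5241, 0.3302, 0.1696]
ee_rot: [0.0, 3.138, 0.003]
force: [-0.4, -0.4, -1.6]
grip_width: 0.066
finger_force: 60.8
```

Run:
```python
from fit import *
s=ctrl.observe();print(s["ee_pos"],s["grip_width"],s["finger_force"],s["force"],s["torque"])
for n in ["wrist","scene"]:
    im=viewer.camera(n);cv2.imwrite(f"pics/{n}2.png",im[:,:,::-1])
a_=cv2.imread("pics/wrist2.png");b=cv2.imread("pics/scene2.png")[60:260,250:520]
cv2.imwrite("pics/m2.png",np.hstack([cv2.resize(a_,(400,300)),cv2.resize(b,(400,300))]))
```

```text
[0.52411298 0.33016247 0.16956811] 0.06590872401910403 60.84664769936353 [-0.36411683 -0.42952571 -1.5546962 ] [ 0.09891128  0.00249732 -0.00365873]
```

View pics/m2.png

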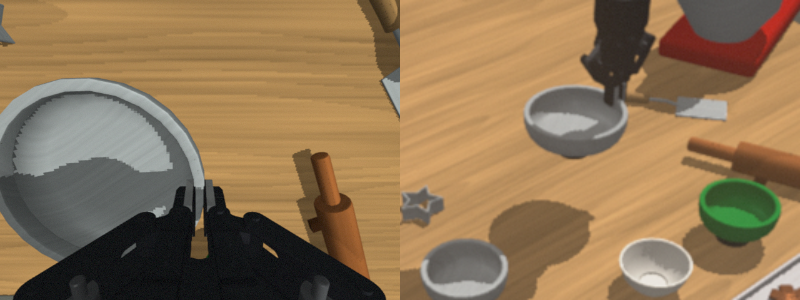

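The medium lid is held level by its rim: the picture shows it off the table with its shadow displaced. I'll check the offset between its centre and the TCP.

Run:
```python
from fit import *
s=ctrl.observe();p=np.array(s["ee_pos"]);z=p[2]-.0018
for n in ["wrist","scene"]:
    im=cv2.imread(f"pics/{n}2.png")[:,:,::-1]
    r=fit([p[0],p[1]-.071,z],.075,[(cal(n),prep(im))],z);print(n,r,r[0]-p[:2])
```

```text
wrist (array([0.5123, 0.2596]), np.float64(-21.2)) [-0.01013519 -0.06963239]
scene (array([0.5175, 0.2568]), np.float64(-23.1)) [-0.00493519 -0.07243239]
```

Run:
```python
from fit import *
s=ctrl.observe();p=np.array(s["ee_pos"]);z=p[2]-.0018
im=viewer.camera("top");cv2.imwrite("pics/top2.png",im[:,:,::-1])
out=[]
for n in ["wrist","top","scene"]:
    im=cv2.imread(f"pics/{n}2.png");ct=cal(n)
    r=fit([p[0],p[1]-.071,z],.075,[(ct,prep(im[:,:,::-1]))],z);print(n,r,r[0]-p[:2])
    im=cv2.resize(im,None,fx=2,fy=2)
    for c,col in [((p[0]-.001,p[1]-.071),(0,0,255)),(r[0],(0,255,0))]:
        uv=pj(ct,np.stack([c[0]+.075*np.cos(a),c[1]+.075*np.sin(a),np.full(a.shape,z)],1))*2
        cv2.polylines(im,[uv.astype(int).reshape(-1,1,2)],True,col,1)
    m=pj(ct,np.array([[p[0],p[1]-.05,z]]))[0]*2
    h=220 if n=="wrist" else 110
    x0,y0=int(np.clip(m[0]-h*1.2,0,1280-2.4*h)),int(np.clip(m[1]-h,0,960-2*h))
    out.append(cv2.resize(im[y0:y0+2*h,x0:x0+int(2.4*h)],(264,220)) if 0 else cv2.resize(im[y0:y0+2*h,x0:x0+int(2.4*h)],(390,300)))
out.append(out[0]*0)
cv2.imwrite("pics/ov.png",np.vstack([np.hstack(out[:2]),np.hstack(out[2:])]))
```

```text
wrist (array([0.5119, 0.2598]), np.float64(-20.9)) [-0.01053519 -0.06943239]
top (array([0.5129, 0.2563]), np.float64(-35.5)) [-0.00953519 -0.07293239]
scene (array([0.5175, 0.2568]), np.float64(-23.1)) [-0.00493519 -0.07243239]
```

View pics/ov.png

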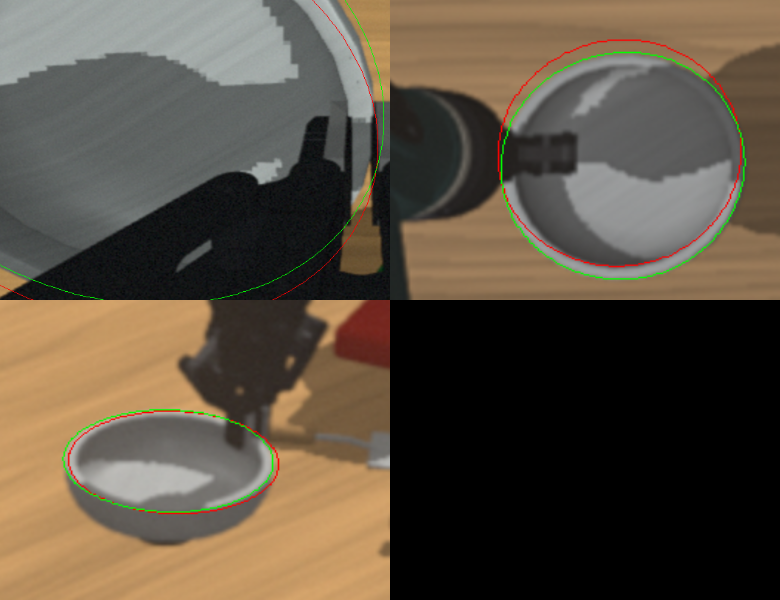

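The top view shows the lid swung by about 9 mm in −x as it was pinched: the centre offset is (−9.5,−72) mm and it is still level. I'll carry it close to the large lid with a firmer grip and measure again over bare wood.

>>> send_rows(
  fingers=[-1,-1,-1,-1,-1,-1,-1,-1,-1,-1,-1,-1,-1,-1,-1],
  travel=[
    [0.075,-0.3,0],
    [0.075,-0.6,0],
    [0.075,-0.65,0],
    [0.075,-0.65,0],
    [0.075,-0.65,0],
    [0.075,-0.65,0],
    [0.075,-0.65,0],
    [0.075,-0.65,0],
    [0.075,-0.65,0],
    [0.075,-0.65,0],
    [0.075,-0.65,0],
    [0.075,-0.3,0],
    [0.075,-0.12,0],
    [0,0,0],
    [0,0,0],
  ],
  twist=[0,0,0,0,0,0,0,0,0,0,0,0,0,0,0],
  newtons=90,
)

```text
time_s: 6.7
ee_pos: [0.4747, -0.0274, 0.1673]
ee_rot: [-0.004, 3.141, 0.001]
force: [0.7, -0.0, -1.4]
grip_width: 0.056
finger_force: 90.7
```

Run:
```python
from fit import *
s=ctrl.observe();p=np.array(s["ee_pos"]);z=p[2]-.0018;print(s["time_s"],p,s["ee_rot"],s["grip_width"])
im=viewer.camera("top");cv2.imwrite("pics/top3.png",im[:,:,::-1])
im2=viewer.camera("scene");cv2.imwrite("pics/scene3.png",im2[:,:,::-1])
v=(cal("top"),prep(im));v2=(cal("scene"),prep(im2))
r=fit([p[0]-.0095,p[1]-.0715,z],.075,[v],z);print("M",r,r[0]-p[:2])
r=fit([p[0]-.0095,p[1]-.0715,z],.075,[v2],z);print("M scene",r,r[0]-p[:2])
print("L",fit([.466,-.277,.066],.092,[v],.066))
```

```text
6.7 [ 0.47466846 -0.02736253  0.16734162] [-3.51945573e-03  3.14114935e+00  9.71144303e-04] 0.05551885628981232
M (array([ 0.4659, -0.0966]), np.float64(-16.1)) [-0.00876846 -0.06923747]
M scene (array([ 0.4717, -0.1018]), np.float64(-21.3)) [-0.00296846 -0.07443747]
L (array([ 0.4657, -0.2765]), np.float64(-29.5))
```

>>> send_rows(
  fingers=[-1,-1,-1,-1,-1,-1,-1,-1,-1,-1,-1,-1,-1,-1,-1],
  travel=[
    [0,-0.3,0],
    [0,-0.6,0],
    [0,-0.65,0],
    [0,-0.65,0],
    [0,-0.65,0],
    [0,-0.4,0],
    [0,-0.25,0],
    [0,-0.07,0],
    [0,0,0],
    [0,0,0.3],
    [0,0,0.4],
    [0,0,0.3],
    [0,0,0.2],
    [0,0,0.1],
    [0,0,0],
  ],
  twist=[0,0,0,0,0,0,0,0,0,0,0,0,0,0,0],
)

```text
time_s: 8.68
ee_pos: [0.4743, -0.2071, 0.1021]
ee_rot: [0.0, -3.141, -0.0]
force: [-0.4, 0.0, -0.9]
grip_width: 0.049
finger_force: 90.6
```

>>> send_rows(
  fingers=[-1,-1,-1,-1],
  travel=[
    [0,0.02,0.05],
    [0,0,0.04],
    [0,0,0.02],
    [0,0,0],
  ],
  twist=[0,0,0,0],
)

```text
time_s: 9.18
ee_pos: [0.4744, -0.2062, 0.0968]
ee_rot: [-0.0, 3.142, -0.0]
force: [0.5, 0.1, -1.6]
grip_width: 0.052
finger_force: 90.7
```

>>> send_rows(
  fingers=[-1,-1,-1],
  travel=[
    [0,0,0.02],
    [0,0,0.02],
    [0,0,0],
  ],
  twist=[0,0,0],
)

```text
time_s: 9.55
ee_pos: [0.4747, -0.2052, 0.0954]
ee_rot: [-0.001, 3.141, 0.001]
force: [0.0, 2.9, 6.2]
grip_width: 0.049
finger_force: 91.8
```

Contact is felt (+6 N) at the expected height. Now I'll release and rise.

>>> send_rows(
  fingers=[-0.5,-0.2,0,0,0,0,0,0,0,0,0],
  travel=[
    [0,0,0],
    [0,0,0],
    [0,0,0],
    [0,0,0],
    [0,0,-0.2],
    [0,0,-0.6],
    [0,0,-0.8],
    [0,0,-0.8],
    [0,0,-0.6],
    [0,0,0],
    [0,0,0],
  ],
  twist=[0,0,0,0,0,0,0,0,0,0,0],
)

```text
time_s: 10.92
ee_pos: [0.4738, -0.206, 0.2446]
ee_rot: [0.0, -3.141, -0.0]
force: [0.4, -0.0, -1.2]
grip_width: 0.5
finger_force: 0.0
```

Run:
```python
from fit import *
s=ctrl.observe();p=np.array(s["ee_pos"]);print(s["time_s"],p,s["grip_width"],s["force"])
V=[]
for n in ["top","scene","wrist"]:
    ct=cal(n);im=viewer.camera(n);cv2.imwrite(f"pics/{n}4.png",im[:,:,::-1]);v=(ct,prep(im));V.append(v)
    lum=(ct,-cv2.GaussianBlur(im.astype(np.float32).mean(2),(0,0),1))
    print(n,"L",fit([.466,-.277,.066],.092,[v],.066))
    print(n,"M",fit([.466,-.277,.094],.075,[lum],.094),"S",fit([.583,.003,.064],.058,[v],.064))
A=cv2.imread("pics/top4.png")[240:400,420:620];B=cv2.imread("pics/scene4.png")[200:340,50:225]
cv2.imwrite("pics/m4.png",np.hstack([cv2.resize(A,(400,320)),cv2.resize(B,(400,320))]))
```

```text
10.925 [ 0.47379235 -0.20596574  0.24463696] 0.5003923339850121 [ 0.37443039 -0.04401997 -1.22924525]
top L (array([ 0.4668, -0.2745]), np.float64(-27.9))
top M (array([ 0.4635, -0.2777]), np.float64(-17.3)) S (array([0.583 , 0.0032]), np.float64(-36.5))
scene L (array([ 0.4848, -0.2811]), np.float64(-22.9))
scene M (array([ 0.4668, -0.2773]), np.float64(-26.4)) S (array([0.588 , 0.0006]), np.float64(-28.9))
wrist L (array([ 0.4654, -0.2774]), np.float64(-38.2))
wrist M (array([ 0.4662, -0.2792]), np.float64(-26.2)) S (array([0.5823, 0.0012]), np.float64(-24.2))
```

View pics/m4.png

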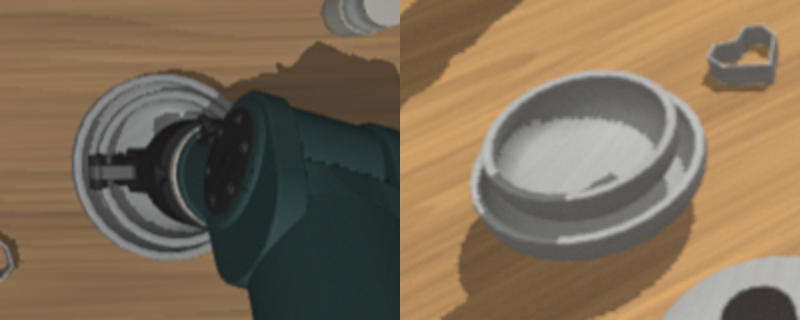

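The medium lid sits level in the large one. By the wrist view the centres are (0.465,−0.277) and (0.466,−0.279), about 2 mm apart. On to the small lid.

>>> send_rows(
  fingers=[0,0,0,0,0,0,0,0,0,0,0],
  travel=[
    [-0.243,0.585,0],
    [-0.243,0.585,0],
    [-0.243,0.585,0],
    [-0.243,0.585,0],
    [-0.243,0.585,0],
    [-0.243,0.585,0],
    [-0.243,0.585,0],
    [-0.243,0.585,0],
    [-0.243,0.585,0],
    [0,0,0],
    [0,0,0],
  ],
  twist=[0,0,0,0,0,0,0,0,0,0,0],
)

```text
time_s: 12.45
ee_pos: [0.5829, 0.0561, 0.2438]
ee_rot: [-0.001, -3.139, 0.002]
force: [0.3, -0.3, 0.4]
grip_width: 0.498
finger_force: 0.0
```

Run:
```python
from fit import *
s=ctrl.observe();p=np.array(s["ee_pos"]);print(s["time_s"],p,s["ee_rot"],s["grip_width"])
ct=cal("wrist");im=viewer.camera("wrist");cv2.imwrite("pics/w5.png",im[:,:,::-1])
r=fit([.583,.003,.064],.058,[(ct,prep(im))],.064);print(r,r[0]+[0,.054]-p[:2])
```

```text
12.45 [0.58290002 0.05605625 0.24382321] [-6.69349555e-04 -3.13928148e+00  1.86028757e-03] 0.49828425185399683
(array([0.583, 0.003]), np.float64(-40.0)) [9.99818951e-05 9.43752932e-04]
```

>>> send_rows(
  fingers=[0,0,0,0,0,0,0,-0.6,-0.8,-1,-1,-1,-1],
  travel=[
    [0,0.02,0.8],
    [0,0,0.8],
    [0,0,0.8],
    [0,0,0.7],
    [0,0,0.35],
    [0,0,0.11],
    [0,0,0],
    [0,0,0],
    [0,0,0],
    [0,0,0],
    [0,0,0],
    [0,0,0],
    [0,0,0],
  ],
  twist=[0,0,0,0,0,0,0,0,0,0,0,0,0],
  newtons=40,
)

```text
time_s: 14.12
ee_pos: [0.5843, 0.0584, 0.0677]
ee_rot: [-0.0, 3.14, 0.0]
force: [0.4, 0.3, 6.6]
grip_width: 0.069
finger_force: 43.1
```

>>> send_rows(
  fingers=[-1,-1,-1,-1,-1,-1,-1],
  travel=[
    [0,0,0],
    [0,0,-0.3],
    [0,0,-0.5],
    [0,0,-0.7],
    [0,0,-0.7],
    [0,0,-0.3],
    [0,0,0],
  ],
  twist=[0,0,0,0,0,0,0],
  newtons=60,
)

```text
time_s: 15.0
ee_pos: [0.5841, 0.0581, 0.1927]
ee_rot: [-0.0, 3.14, 0.0]
force: [0.7, 0.6, -0.6]
grip_width: 0.056
finger_force: 62.8
```

```bash
cat > m6.py <<'E'
from fit import *
import sys
k=sys.argv[1]
s=ctrl.observe();p=np.array(s["ee_pos"]);z=p[2]-.0037;print(s["time_s"],p,s["ee_rot"],s["grip_width"],s["force"],s["torque"])
for n in ["top","wrist","scene"]:
    ct=cal(n);im=viewer.camera(n);cv2.imwrite(f"pics/{n}{k}.png",im[:,:,::-1]);v=(ct,prep(im))
    r=fit([p[0]-.005,p[1]-.054,z],.058,[v],z);print(n,"S",r,r[0]-p[:2])
    if n=="top": print("L",fit([.466,-.277,.066],.092,[v],.066))
E
python3 m6.py 6
python3 - <<'E'
import cv2,numpy as np
A=cv2.imread("pics/top6.png")[180:340,280:480];B=cv2.imread("pics/scene6.png")[100:280,200:425]
cv2.imwrite("pics/m6.png",np.hstack([cv2.resize(A,(400,320)),cv2.resize(B,(400,320))]))
E
```

```text
15.0 [0.58409355 0.05814612 0.19274736] [-5.03608907e-05  3.13956946e+00  4.90190148e-04] 0.05632631002972668 [ 0.68352159  0.56193891 -0.59209987] [-0.01932051 -0.01201176  0.00353707]
top S (array([0.5808, 0.0045]), np.float64(-15.5)) [-0.00329355 -0.05364612]
L (array([ 0.4655, -0.2763]), np.float64(-35.6))
wrist S (array([0.5773, 0.0058]), np.float64(-27.2)) [-0.00679355 -0.05234612]
scene S (array([0.5884, 0.0021]), np.float64(-20.0)) [ 0.00430645 -0.05604612]
```

View pics/m6.png

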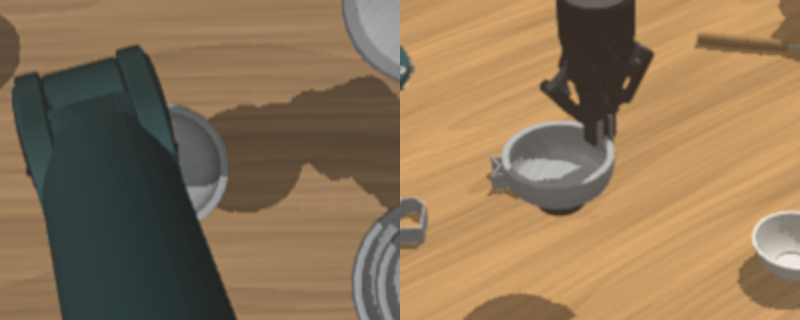

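The small lid is held level and clear of the table; the arm hides part of it in the top view. I'll carry it beside the nest and measure again.

>>> send_rows(
  fingers=[-1,-1,-1,-1,-1,-1,-1,-1,-1],
  travel=[
    [0.2,-0.18,0],
    [0.4,-0.36,0],
    [0.45,-0.4,0],
    [0.45,-0.4,0],
    [0.45,-0.4,0],
    [0.25,-0.24,0],
    [0.1,-0.1,0],
    [0,0,0],
    [0,0,0],
  ],
  twist=[0,0,0,0,0,0,0,0,0],
)

```text
time_s: 16.27
ee_pos: [0.4699, -0.0451, 0.1919]
ee_rot: [-0.002, 3.14, 0.001]
force: [0.2, 0.9, -0.1]
grip_width: 0.058
finger_force: 62.8
```

```bash
python3 m6.py 7
python3 - <<'E'
from fit import *
A=cv2.imread("pics/top7.png")[180:400,300:600];B=cv2.imread("pics/wrist7.png")
cv2.imwrite("pics/m7.png",np.hstack([cv2.resize(A,(400,300)),cv2.resize(B,(400,300))]))
E
```

```text
16.275 [ 0.46987605 -0.04513925  0.19193345] [-2.10867164e-03  3.14022342e+00  6.97884997e-04] 0.05771651462571634 [ 0.24685694  0.86226955 -0.07187579] [ 0.06125142 -0.05920031  0.08900477]
top S (array([ 0.468 , -0.1002]), np.float64(-13.1)) [-0.00187605 -0.05506075]
L (array([ 0.466 , -0.2764]), np.float64(-29.3))
wrist S (array([ 0.4659, -0.0975]), np.float64(-18.7)) [-0.00397605 -0.05236075]
scene S (array([ 0.4733, -0.1011]), np.float64(-21.5)) [ 0.00342395 -0.05596075]
```

View pics/m7.png

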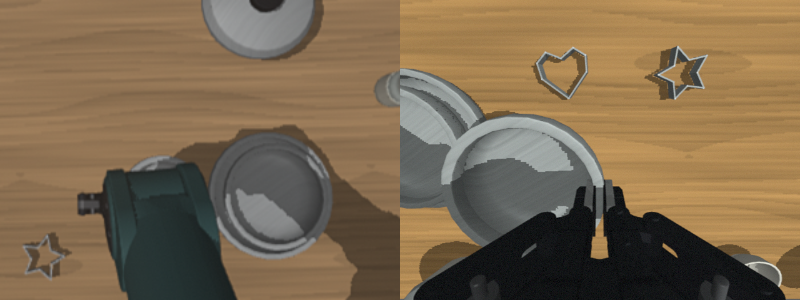

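The top view shows the large and medium lids concentric, with the small lid beside them partly hidden by the arm. In the wrist view the small lid is held level, offset about (−2.5,−54.5) mm. Now over the nest and down.

>>> send_rows(
  fingers=[-1,-1,-1,-1,-1,-1,-1,-1,-1,-1,-1,-1,-1,-1,-1],
  travel=[
    [0.03,-0.3,0],
    [0,-0.6,0],
    [0,-0.65,0],
    [0,-0.65,0],
    [0,-0.65,0],
    [0,-0.4,0],
    [0,-0.25,0],
    [0,-0.06,0],
    [0,0,0],
    [0,0,0.3],
    [0,0,0.4],
    [0,0,0.3],
    [0,0,0.15],
    [0,0,0.05],
    [0,0,0],
  ],
  twist=[0,0,0,0,0,0,0,0,0,0,0,0,0,0,0],
)

```text
time_s: 18.3
ee_pos: [0.4675, -0.224, 0.1319]
ee_rot: [-0.0, 3.141, -0.0]
force: [0.4, 1.0, -1.0]
grip_width: 0.056
finger_force: 62.7
```

>>> send_rows(
  fingers=[-1,-1,-1,-1],
  travel=[
    [-0.02,0.02,0.06],
    [0,0,0.04],
    [0,0,0.02],
    [0,0,0],
  ],
  twist=[0,0,0,0],
)

```text
time_s: 18.8
ee_pos: [0.4682, -0.2229, 0.1258]
ee_rot: [0.0, -3.142, -0.0]
force: [0.1, -0.5, -0.8]
grip_width: 0.061
finger_force: 62.7
```

Run:
```python
from fit import *
s=ctrl.observe();p=np.array(s["ee_pos"]);print(s["time_s"],p,s["force"]);z=p[2]-.0037
for n in ["wrist","scene"]:
    ct=cal(n);im=viewer.camera(n);cv2.imwrite(f"pics/{n}8.png",im[:,:,::-1])
    lum=(ct,-cv2.GaussianBlur(im.astype(np.float32).mean(2),(0,0),1))
    for nm,R,zz in [("M",.075,.094),("S",.058,z)]: print(n,nm,fit([.466,-.2775,zz],R,[lum],zz))
A=cv2.imread("pics/wrist8.png");B=cv2.imread("pics/scene8.png")[180:345,30:250]
cv2.imwrite("pics/m8.png",np.hstack([cv2.resize(A,(400,300)),cv2.resize(B,(400,300))]))
```

```text
18.8 [ 0.46819362 -0.222927    0.12579435] [ 0.06594122 -0.49843581 -0.75377348]
wrist M (array([ 0.4664, -0.2792]), np.float64(-20.6))
wrist S (array([ 0.4675, -0.2772]), np.float64(-20.2))
scene M (array([ 0.4672, -0.2776]), np.float64(-21.9))
scene S (array([ 0.4682, -0.2779]), np.float64(-23.1))
```

View pics/m8.png

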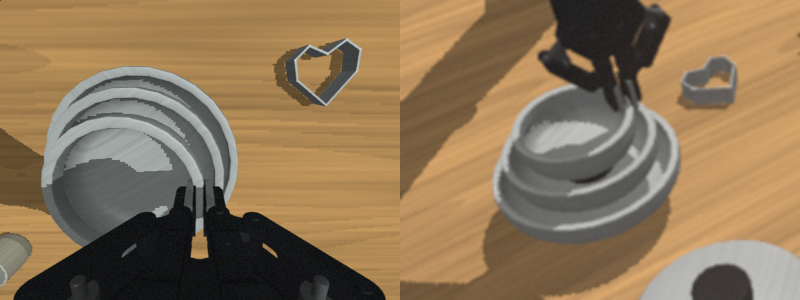

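The small lid hangs concentric over the medium one, within about 1–2 mm and still just above its floor. I'll creep down to contact.

>>> send_rows(
  fingers=[-1,-1,-1],
  travel=[
    [0,0,0.03],
    [0,0,0.02],
    [0,0,0],
  ],
  twist=[0,0,0],
)

```text
time_s: 19.27
ee_pos: [0.4685, -0.2225, 0.1239]
ee_rot: [-0.001, 3.141, 0.0]
force: [0.2, 2.1, 5.8]
grip_width: 0.057
finger_force: 63.6
```

Contact is felt (+6 N) at the expected 0.124. Releasing, rising and moving aside.

>>> send_rows(
  fingers=[-0.5,-0.2,0,0,0,0,0,0,0,0,0,0,0,0,0],
  travel=[
    [0,0,0],
    [0,0,0],
    [0,0,0],
    [0,0,0],
    [0,0,-0.2],
    [0,0,-0.6],
    [0,0,-0.8],
    [0,0,-0.8],
    [0,0.6,0],
    [0,0.8,0],
    [0,0.8,0],
    [0,0.8,0],
    [0,0.8,0],
    [0,0,0],
    [0,0,0],
  ],
  twist=[0,0,0,0,0,0,0,0,0,0,0,0,0,0,0],
)

```text
time_s: 21.15
ee_pos: [0.4682, -0.0335, 0.2437]
ee_rot: [0.0, 3.141, -0.001]
force: [-0.2, -0.5, -0.4]
grip_width: 0.494
finger_force: 0.0
```

Run:
```python
from fit import *
s=ctrl.observe();print(s["time_s"],s["ee_pos"],s["grip_width"],s["force"])
for n in ["top","scene"]:
    ct=cal(n);im=viewer.camera(n);cv2.imwrite(f"pics/{n}9.png",im[:,:,::-1])
    lum=(ct,-cv2.GaussianBlur(im.astype(np.float32).mean(2),(0,0),1))
    print(n,"L",fit([.466,-.277,.066],.092,[(ct,prep(im))],.066))
    for nm,R,zz in [("M",.075,.094),("S",.058,.120)]: print(n,nm,fit([.466,-.2775,zz],R,[lum],zz))
A=cv2.imread("pics/top9.png")[225:420,390:640];B=cv2.imread("pics/scene9.png")[180:345,30:250]
cv2.imwrite("pics/m9.png",np.hstack([cv2.resize(A,(400,300)),cv2.resize(B,(400,300))]))
```

```text
21.15 [ 0.46817147 -0.03351317  0.24372154] 0.4941919626492452 [-0.20267643 -0.49418704 -0.35820976]
top L (array([ 0.4657, -0.2764]), np.float64(-30.7))
top M (array([ 0.4631, -0.279 ]), np.float64(-13.8))
top S (array([ 0.4647, -0.274 ]), np.float64(-14.2))
scene L (array([ 0.4845, -0.2811]), np.float64(-23.0))
scene M (array([ 0.4664, -0.278 ]), np.float64(-11.2))
scene S (array([ 0.467 , -0.2774]), np.float64(-15.5))
```

View pics/m9.png

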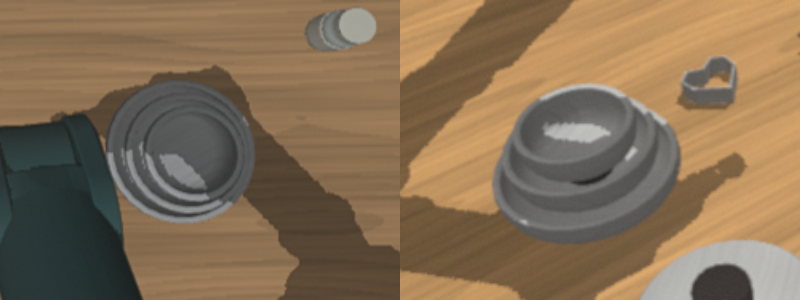

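The nest is upright and level. The ring offsets in both pictures match the expected parallax, with centres within about 3 mm, and the gripper is clear. Handing in.

```bash
python3 -c "from cell import ctrl; print(ctrl.job_done())"
```

```text
the job is handed in; nothing more can be done
None
```

The job is handed in at about 21 s of the 64 s allowed: the medium lid sits in the large one and the small steel lid in the medium, upright and centred to within about 3 mm, each lowered to contact before release; the covered bowl and the green look-alike were left alone.

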